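# Hang the coated coupon on the drying rail

### The job

Take the S-hook off the drying rail, feel its lower end through the small hole in the hanger tab of the freshly coated coupon, lift the coupon out of its stand on the hook, and hang the hook back over the rail so that the coupon hangs there freely. The coating is wet, so never touch the coupon with the gripper, push the hook against it only gently, and leave the beaker and the petri dish where they are.

Things in the scene. Friction and masses are not known exactly. Their poses are not given: they have to be found in the camera images.
- rail: drying rail: fixed grey foot 90 x 300 x 12 mm, two steel posts 130 mm either side of the middle (black knobs on top, 18 mm wide, to 241 mm up), between them a level steel bar of 8 mm diameter. Origin under the foot's centre, x away from the robot (yaw 0), y along the bar, z up.
- rail_mid (a point): middle of the bar on its centre line, 230 mm above the worktop; axes as rail.
- s_hook: loose S-hook of 4 mm steel wire, 60 g, flat in its own x-z plane, with a blue finger grip on top, 20 (x) x 10 (y) x 24 (z) mm, to be pinched on its flat sides, 10 mm apart along y. Origin: centre of the grip. At the start it hangs nearly upright on the bar, y along the bar, x away from the robot.
- hook_bend (a point): where the bar's centre line lies when hung, 45 mm below the grip's centre. The upper bend round it opens downward, 16 mm between wire centres (at x -8 and +8); its end is at x +8, 51 mm below the grip's centre. So the hook comes off when lifted 14 to 25 mm and then drawn to -x, and goes on the opposite way.
- hook_prong (a point): where a hung thing rests on the lower end: wire centre 110.5 mm below the grip's centre, x 0. The wire comes down at x -8 to z -76, slants to x +10, z -93, then runs to -x as a prong (z about -110, x +6 to -9) and ends in a lip rising to x -14, z -107.5. Prong and lip fill z -112.5 to -105.5, 4 mm wide: they pass through a 10 mm hole straight along -x.
- coupon: loose green-coated steel plate, 4 (x) x 92 (y) x 70 (z) mm, about 340 g with its hanger, upright in the stand. Origin: middle of its lower edge; z up, y along its width, x its face normal, away from the robot. Pushed lightly (up to about 1 N) sideways at the hanger, it stays put.
- coupon_top (a point): middle of the plate's top edge, 70 mm above the coupon's origin. Above the edge stands an adjustable hanger: a flat steel tab 4 (x) x 26 (y) x 28 (z) mm with a 10 mm hole along x at its centre. Where it is set is NOT measured: hole's centre at y -24 to +24, 16 to 26 mm above this point. Look, or feel for a flank and the top with the hook; 15 N of friction hold it.
- stand: fixed white slotted stand, 70 x 130 x 32 mm, that holds the coupon: slot 6 mm wide along y, floor 8 mm up, cheeks 32 mm high; stops 10 mm high in the slot at either end of the coupon (under 1 mm of play). Origin under its centre; axes as the coupon's.
- beaker: bystander: glass beaker, 51 mm wide, 68 mm high; origin at the centre of its base.
- petri: bystander: small petri dish with pale filling, 63 mm wide, 14 mm high; origin at the centre of its base.
Not all that is in view belongs to the job. What is shaped like the coupon but orange or yellow is not meant.

How it is judged:
By the outcome, as a careful person would: the job done as asked, in the order asked, and still so for the second after the job is handed in, with the robot touching nothing.
It also fails if it takes over 72 s, if anything falls off the work surface, if the arm or the gripper's body presses on something with over 40 N, if the wrist force passes 120 N, or if a joint passes its speed limit or range.

### The arm

A 6-joint arm with a two-finger parallel gripper is mounted at the origin on a cart in front of the work surface, level with it; the furniture and walls round the work are solid. World frame = base frame: x ahead of the robot, y to its left, z up, the work surface at z = 0. Lengths are in m, angles in rad, forces in N, time in s.
With the tool pointing down it reaches from about 0.375 to 0.9 m from the base axis. Payload 3.1 kg.
Tool frame: the origin (TCP) lies midway between the tips of the shut fingers; the grasp point (between the pads) lies 19 mm behind it (pinch_z is the distance from the TCP to the grasp point, in m); y points along the fingers, z is the direction in which the jaws open and shut, and the axes are right-handed (so a half turn about y gives the same grasp; the last joint's range is limited). The gripper opens to 87 mm and grips with 3 to 60 N. Pads are 19 mm wide; open, the fingers measure 117 mm over their backs; the gripper's body (75 mm by 190 mm) begins 51 mm behind the grasp point.
Start: joints at [-1.351, 0.527, 1.433, -0, 1.181, -0.178], TCP at [0.243, -0.576, 0.223] pointing down, gripper open.
Joint ranges: [-3.08, 3.08], [-0.75, 2.2], [0.22, 2.44], [-1.43, 4.57], [0, 2.65], [-2.85, 2.85]. Speed limits (rad/s): [2.79, 2.79, 3.14, 3.14, 3.14, 3.14].

### API

Orientations are given as a unit quaternion [x, y, z, w].
In Python, from rig import * gives the robot as it stands.
- The arm moves only by the tool drive_tool, never from a script. Its argument "plan" is a list of rows, each a list of 7 numbers: the shift along the tool's x, y, z in mm, then the turn, a rotation vector about the tool's x, y, z in degrees, then the finger opening in mm, from 0 to 87. A call has 1 to 10 rows; each row is the pose to reach, as a shift and turn from the pose commanded when the call began, along the tool's axes at that moment; what a row does not reach only later rows make up. A row lasts 1/10 s, in which the tool goes at most 50 mm and 8.59 degrees, less where a joint would pass 70% of its speed; a pose out of reach is approached as far as the arm can. A call with a gripper value outside its range is refused whole. The fingers move at their own pace and stop on an object; "newtons" is the grip in N (left out, the last holds). Time passes only in rows, so rows that repeat a pose let the fingers close. It gives the time, the measured TCP pose, the force and the opening at its end, in the units of the state.
- get_obs(): the state, without advancing time (a new reading comes with each control period).
- camera(name): name is "side" or "top"; returns the picture (420x560x3 uint8, blue, green, red); there is no depth.
- get_calibration(name): a dict with "fx", "fy", "cx", "cy" (pixels), "D" ([k1, k2, p1, p2, k3] as OpenCV has them; the pictures are not rectified), "origin" and "rotation" of the camera in the world. Camera axes: x right, y down, z forward; pixel columns grow to the right and rows downward; lengths in m; the calibration is good to about 2 mm. A picture is of the moment at which its call begins. get_calibration takes no time and is no camera call.
- hand_in(): hands the job in, once; it reports no verdict.
Trained networks look in the newest picture that a camera, given by its name, has taken for a name from the list of things; names that differ only in an ending like _2 or _b are one class to them, and where a whole thing is asked for, a point or a joint stands for the part that bears it (a point fixed in the world has none). Each returns a list of dicts, best first, with "conf" (0 to 1); they miss things now and then, are a little off and sometimes report something else, mostly with a low value. They report only what shows in the picture. A call takes as long as a camera call. They do not tell look-alikes from the thing itself.
- spot_in(camera, target): "location" ([column, row] in pixels, amid what is visible of it).
- mark_of(camera, target): "location" ([column, row] in pixels: a listed point, or the origin of a listed thing).
The state is a dict: "time": time; "q": joint angles; "joint_velocities": joint speeds; "joint_torque": joint torques, N m; "position": TCP position; "tool_rot": TCP orientation; "ft_force": force on the tool from outside, world axes, zero at the start; "moment": the same for the moment, N m; "grip_width": finger opening in m.
Only numpy, scipy, OpenCV 4.12 (cv2) and the standard library are available. Lean on these libraries where they do the work, as an engineer would, in place of code of your own. Each camera call takes 0.05 s, during which the arm holds its last target. There are 200 camera calls.

## Working session

There is one attempt and no reset: what is moved stays moved. The work goes in short steps, Python scripts to look and compute and a tool call to move; the robot and the scene stay as the last step left them, time stands still between calls to the robot, and variables do not carry over. Pictures are saved under pics/ and viewed, about 8 in all and at most 12, crops included, and the job is handed in when it is done.

Besides the shell and the picture viewer there is one more tool, called after "Emit:" in YAML: its name, and indented under it one key for each argument. drive_tool: Moves the arm, as the interface text tells. Its arguments: {"type":"object","properties":{"plan":{"type":"array","items":{"type":"array","items":{"type":"number"}}},"newtons":{"type":"number"}},"required":["plan"]}

```bash
ls; mkdir -p pics; python3 - <<'E'
from rig import *
import cv2,json
for n in("side","top"):
    cv2.imwrite(f"pics/{n}0.png",camera(n)); print(n,get_calibration(n))
    for t in("rail_mid","s_hook","hook_bend","hook_prong","coupon","coupon_top","stand","beaker","petri","rail"):
        print(t,[(round(d["conf"],2),[round(v) for v in d["location"]]) for d in mark_of(n,t)][:4])
print(get_obs())
import cv2
a=cv2.imread("pics/side0.png");b=cv2.imread("pics/top0.png")
E
```

```text
pics
side {'fx': 521.1128191810236, 'fy': 521.1128191810236, 'cx': 286.7401180241259, 'cy': 212.96498851532257, 'D': array([-0.09739505,  0.        ,  0.        ,  0.        ,  0.        ]), 'origin': array([-0.02103806,  1.07573712,  0.68213717]), 'rotation': array([-0.20045746,  0.81172578, -0.5305993 ,  0.13922083])}
rail_mid [(0.94, [297, 170]), (0.69, [300, 247])]
s_hook [(0.69, [292, 195]), (0.68, [332, 276]), (0.42, [292, 153])]
hook_bend [(0.62, [291, 175])]
hook_prong [(0.68, [293, 196])]
coupon [(0.78, [183, 328]), (0.7, [264, 320])]
coupon_top [(0.87, [265, 290]), (0.86, [335, 301]), (0.65, [182, 305])]
stand [(0.93, [263, 322])]
beaker [(0.67, [190, 298])]
petri [(0.72, [330, 277]), (0.4, [265, 323])]
rail [(0.87, [298, 250])]
top {'fx': 393.9702084436804, 'fy': 393.9702084436804, 'cx': 278.67526445708205, 'cy': 214.04651288414382, 'D': array([0.01743871, 0.        , 0.        , 0.        , 0.        ]), 'origin': array([0.32769116, 0.1073051 , 1.1391961 ]), 'rotation': array([ 0.71331129, -0.69401046,  0.07898073, -0.05743293])}
rail_mid [(0.64, [361, 184]), (0.53, [209,
[... 331 characters left out ...]
])]
rail [(0.59, [343, 204])]
{'time': 1.1, 'q': array([-1.35050708e+00,  5.27477430e-01,  1.43267576e+00, -3.87648592e-05,
        1.18140675e+00, -1.78517553e-01]), 'joint_velocities': array([-0.00071254, -0.00129519, -0.00024077,  0.00017898,  0.00049335,
        0.0003317 ]), 'joint_torque': array([-1.10903089e-03, -4.40030229e+01, -1.76987386e+01,  6.33827364e-02,
        5.04720071e-02, -9.19063183e-06]), 'position': array([ 0.24270349, -0.5759382 ,  0.22257001]), 'tool_rot': array([ 0.14008449, -0.69308255,  0.69310621, -0.14005962]), 'ft_force': array([ 0.45534676,  0.74629341, -0.15161859]), 'moment': array([ 0.04666064,  0.01250838, -0.04525155]), 'grip_width': 0.08706305067453565}
```

View pics/side0.png

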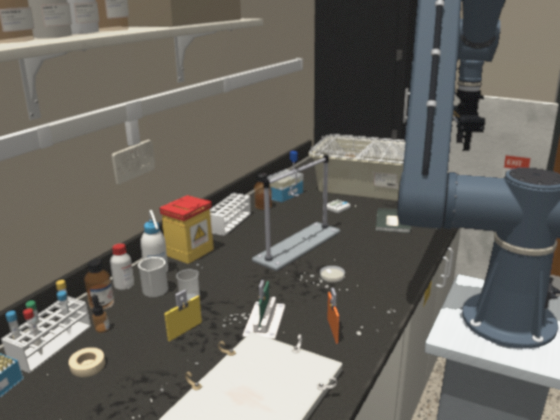

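View pics/top0.png

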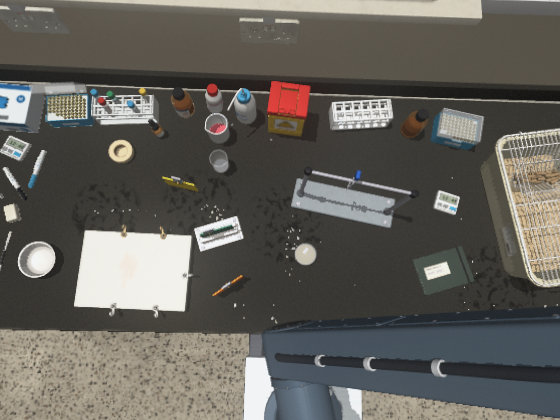

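The pictures show the green coupon in its white stand at side (264,300) / top (218,234). The look-alikes are orange at top (228,285) / side (334,320) and yellow at top (180,183) / side (184,318). The blue hook grip is at side (293,157) / top (358,175). The green one in the stand is the coupon meant. Close crops next.

```bash
cat > h.py <<'E'
import numpy as np,cv2
from rig import *
from scipy.spatial.transform import Rotation as R
from scipy.optimize import least_squares
C={n:get_calibration(n) for n in("side","top")}
def proj(n,P):
    c=C[n];P=np.atleast_2d(P);Rw=R.from_quat(c["rotation"]).inv()
    K=np.array([[c["fx"],0,c["cx"]],[0,c["fy"],c["cy"]],[0,0,1]])
    return cv2.projectPoints(Rw.apply(P-c["origin"]).reshape(-1,1,3),np.zeros(3),np.zeros(3),K,np.array(c["D"]))[0][:,0]
def tri(ps,pt):
    r=least_squares(lambda X:np.r_[proj("side",X)[0]-ps,proj("top",X)[0]-pt],[.5,0,.1])
    return r.x.round(4),r.fun.round(1)
def onz(n,p,z):
    return least_squares(lambda X:proj(n,[X[0],X[1],z])[0]-p,[.5,0]).x.round(4)
def crop(im,c,w,h,s): 
    x,y=c[0]-w//2,c[1]-h//2
    return cv2.resize(im[y:y+h,x:x+w],None,fx=s,fy=s,interpolation=cv2.INTER_CUBIC)
E
python3 - <<'E'
from h import *
a=cv2.imread("pics/side0.png");b=cv2.imread("pics/top0.png")
o=np.vstack([np.hstack([crop(a,(295,205),100,130,4)[:300*2][:296],]) ] ) if 0 else None
A=crop(a,(298,195),100,75,4);B=crop(b,(358,190),100,75,4)
D=crop(a,(265,305),100,75,4);F=crop(b,(220,234),100,75,4)
cv2.imwrite("pics/crop0.png",np.vstack([np.hstack([A,B]),np.hstack([D,F])]))
print("coupon",tri([264,320],[218,234]),"top",tri([265,290],[212,232]),"stand",tri([263,322],[222,236]))
print("rail",tri([298,250],[343,204]),"mid",tri([297,170],[361,184]),"grip",tri([292,155],[358,174]))
print("beaker",tri([190,298],[219,166]),"petri",tri([332,276],[305,256]))
print(onz("side",[332,276],0),onz("top",[305,256],0),onz("top",[222,236],0),onz("side",[263,322],0))
E
```

```text
coupon (array([0.4886, 0.2506, 0.0017]), array([ 0.6,  0.1, -0.3, -0.7])) top (array([0.4807, 0.2559, 0.0855]), array([ 0.3,  0.1, -0.1, -0.4])) stand (array([ 0.4912,  0.2432, -0.0102]), array([ 2.4,  0.4, -1.2, -3. ]))
rail (array([ 0.5929, -0.1188, -0.0185]), array([ 0.4,  0.1, -0.1, -0.4])) mid (array([ 0.5892, -0.114 ,  0.2273]), array([ 1.4,  0.2, -0.5, -1.2])) grip (array([ 0.5978, -0.0969,  0.2736]), array([ 0.5,  0.1, -0.2, -0.4]))
beaker (array([0.6917, 0.2576, 0.0036]), array([ 0.1,  0. , -0.1, -0.1])) petri (array([ 0.4332, -0.0031, -0.0028]), array([ 1. ,  0.1, -0.4, -1.1]))
[0.434 0.002] [ 0.4298 -0.004 ] [0.4812 0.238 ] [0.4894 0.2565]
```

View pics/crop0.png

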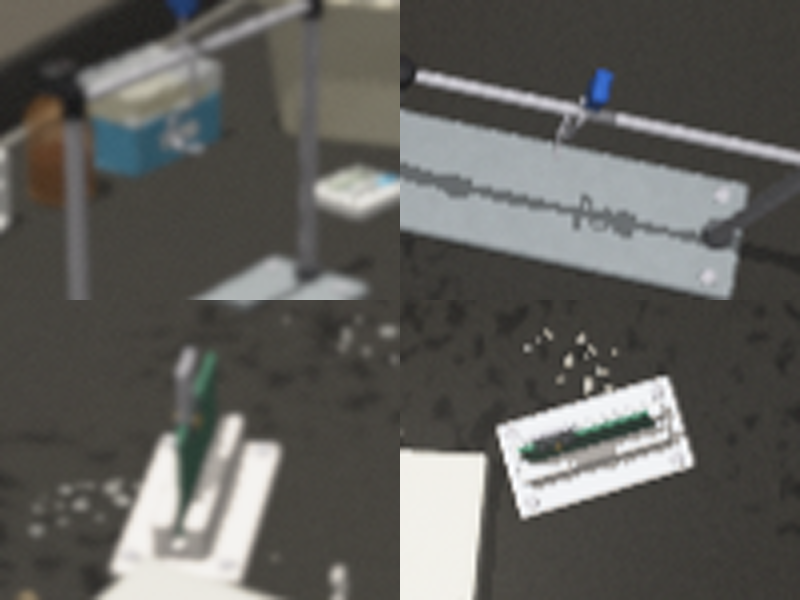

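The crops show the hanger tab at the +y end of the green coupon. It is at about side (261,287) / top (210,232). The stand's corners, the rail foot and the knobs are clear. I'll fit poses to these known shapes next.

```bash
cat >> h.py <<'E'
def loc(pose,P):
    x,y,a=pose; return R.from_euler("z",a).apply(np.atleast_2d(P))+[x,y,0]
E
python3 - <<'E'
from h import *
def fit(obs,x0):
    f=lambda p:np.concatenate([proj(n,loc(p,P))[0]-px for n,P,px in obs])
    r=least_squares(f,x0,loss="soft_l1");print(r.x.round(4),f(r.x).round(1));return r.x
st=[("top",[.035,.065,.008],[194.2,228.2]),("top",[.035,-.065,.008],[237.2,216]),("top",[-.035,-.065,.008],[243.2,238.2]),("top",[-.035,.065,.008],[200.7,251.5]),
("side",[-.035,-.065,.008],[285.3,303.7]),("side",[.035,.065,.008],[243,336])]
S=fit(st,[.48,.24,.2])
ra=[("top",[.045,-.15,.012],[394.7,200]),("top",[-.045,-.15,.012],[390,227]),("top",[.045,.15,.012],[296,180]),("top",[-.045,.15,.012],[292,210]),
("top",[0,.13,.241],[309,171]),("top",[0,-.13,.241],[415,193]),("side",[0,.13,.241],[267,188]),("side",[0,-.13,.241],[325,156])]
T=fit(ra,[.59,-.1,-.1])
q=R.from_quat(get_obs()["tool_rot"]).as_matrix();print(q.round(2))
# overlays: model lines
im={n:cv2.resize(cv2.imread(f"pics/{n}0.png"),None,fx=4,fy=4,interpolation=cv2.INTER_CUBIC) for n in("side","top")}
def line(P,c,pose):
    for n in im:
        p=((proj(n,loc(pose,P))+.5)*4-.5).round().astype(int)
        cv2.polylines(im[n],[p.reshape(-1,1,2)],False,c,1,cv2.LINE_AA)
line([[0,-.13,.23],[0,.13,.23]],(0,0,255),T)
line([[.045,-.15,.012],[.045,.15,.012],[-.045,.15,.012],[-.045,-.15,.012],[.045,-.15,.012]],(0,255,255),T)
line([[.035,.065,.008],[.035,-.065,.008],[-.035,-.065,.008],[-.035,.065,.008],[.035,.065,.008]],(0,0,255),S)
line([[0,-.046,.03],[0,-.046,.078],[0,.046,.078],[0,.046,.03]],(255,0,255),S)
for yh in(.024,):
    line([[0,yh-.013,.078],[0,yh-.013,.112],[0,yh+.013,.112],[0,yh+.013,.078]],(255,255,0),S)
def cr(n,c,w=50,h=37): return im[n][int((c[1]-h)*4):int((c[1]+h)*4),int((c[0]-w)*4):int((c[0]+w)*4)]
cv2.imwrite("pics/ov0.png",np.vstack([np.hstack([cr("side",(298,195)),cr("top",(358,190))]),np.hstack([cr("side",(265,305)),cr("top",(220,234))])]))
E
```

```text
[0.4877 0.2479 0.3253] [-0.9  0.1 -0.5 -0.6  0.3  0.1 -1.1  0.   0.5 -1.1  0.2 -2.8]
[ 0.5868 -0.1125 -0.1675] [ 0.2 -1.5  0.8  1.  -0.4 -0.9 -2.  -1.9 -1.4  0.8  0.2 -0.2  1.  -9.
  0.9 -1.9]
[[-0.92 -0.    0.39]
 [-0.39 -0.   -0.92]
 [ 0.   -1.    0.  ]]
```

View pics/ov0.png

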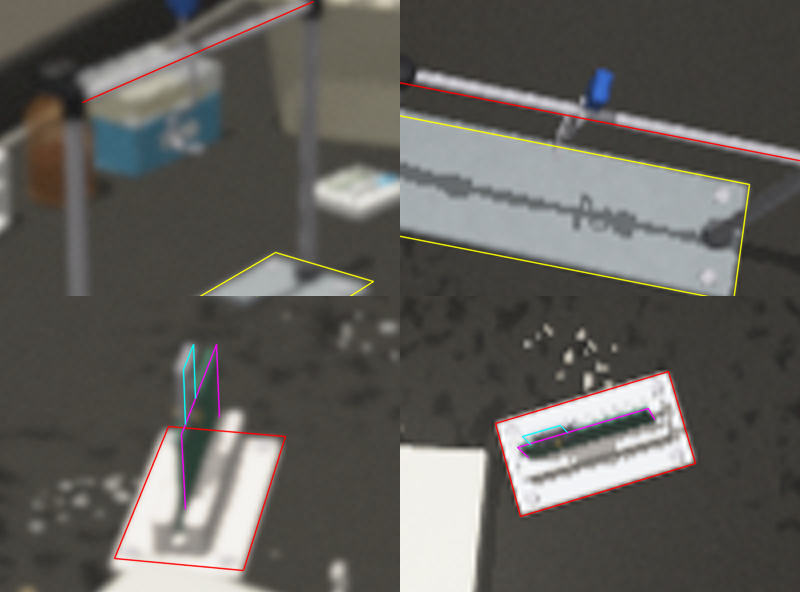

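The stand overlay fits well. On the rail I mis-clicked one knob (the −9 px residual), so I'm refitting with bar points. I'm also working out the reach to the grip and enlarging the tab.

```bash
python3 - <<'E'
from h import *
def bar(n,p,u): return (n,u,p)
def f(p):
    r=[]
    for n,P,px in [("top",[.045,-.15,.012],[394.7,200]),("top",[-.045,-.15,.012],[390,227]),("top",[0,.13,.241],[309,171]),("top",[0,-.13,.241],[415,193]),("side",[0,-.13,.241],[325,156])]:
        r+=list(proj(n,loc(p,P))[0]-px)
    for n,px in[("side",[269.2,178]),("side",[324.2,160]),("top",[312.5,171.75]),("top",[405.5,191.75])]:
        a,b=proj(n,loc(p,[[0,-.12,.23],[0,.12,.23]]));d=(b-a)/np.linalg.norm(b-a);w=np.array(px)-a
        r.append(2*(d[0]*w[1]-d[1]*w[0]))
    return np.array(r)
s=least_squares(f,[.59,-.11,-.17],loss="soft_l1");T=s.x;print(T.round(4),f(T).round(1))
for n in("side","top"):
    im=cv2.imread(f"pics/{n}0.png");m=(im[...,0].astype(int)-im[...,2]>70)&(im[...,0]>120)
    c=proj(n,[.598,-.097,.274])[0].round().astype(int);v=np.zeros_like(m);v[c[1]-15:c[1]+15,c[0]-15:c[0]+15]=1
    ys,xs=np.where(m&v);print(n,len(xs),xs.mean(),ys.mean());locals().setdefault("g",{})[n]=[xs.mean(),ys.mean()]
G,res=tri(g["side"],g["top"]);print("grip",G,res, "in rail",R.from_euler("z",-T[2]).apply(G-[T[0],T[1],0]).round(4))
im={n:cv2.imread(f"pics/{n}0.png") for n in("side","top")}
cv2.imwrite("pics/tab0.png",np.hstack([crop(im["side"],(262,300),40,60,10),crop(im["top"],(216,234),40,60,10)]))
E
```

```text
[ 0.5902 -0.1127 -0.1912] [ 0.4 -1.3  0.3  0.9 -1.1 -1.8  0.1 -0.3  0.7 -1.9  6.1 -2.9 -0.1  0.6]
side 13 293.0 152.15384615384616
top 33 357.90909090909093 174.0909090909091
grip [ 0.5943 -0.0947  0.2826] [ 0.2  0.  -0.1 -0.2] in rail [0.0006 0.0184 0.2826]
```

View pics/tab0.png

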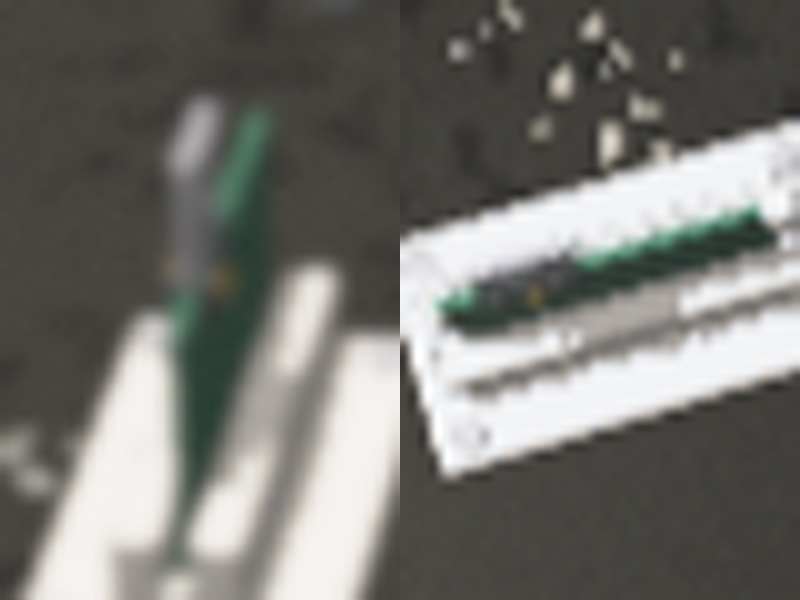

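```bash
cat >> h.py <<'E'
S=np.array([.4877,.2479,.3253]);T=np.array([.590,-.1125,-.18])
def go(p,yaw):
    o=get_obs();Q=R.from_quat(o["tool_rot"])
    W=R.from_matrix(np.column_stack([[np.cos(yaw),np.sin(yaw),0],[0,0,-1],[-np.sin(yaw),np.cos(yaw),0]]))
    print("shift",(1e3*Q.inv().apply(np.array(p)-o["position"])).round(1),"turn",np.degrees((Q.inv()*W).as_rotvec()).round(1),"pos",o["position"].round(4),"F",o["ft_force"].round(2),"t",o["time"],"q6",o["q"][5].round(2))
E
python3 - <<'E'
from h import *
go([.594,-.095,.36],-.18)
# tab: unknown y,h ; check coupon edge
print("edge top", proj("top",loc(S,[[0,.046,.078],[0,-.046,.078]])).round(1),"seen 200.5,234.5 232.5,225.5")
print("edge side", proj("side",loc(S,[[0,.046,.078],[0,-.046,.078]])).round(1),"seen 260,300.5 268.2,281")
def f(p): return np.r_[proj("side",loc(S,[p[2],p[0]+.013,p[1]]))[0]-[260.2,286],proj("side",loc(S,[p[2],p[0]-.013,p[1]]))[0]-[262.7,280.5]]
r=least_squares(f,[.02,.11,0]);print(r.x.round(4),r.fun.round(1))
print("tabtop in top view",proj("top",loc(S,[[0,.033,.112],[0,.007,.112],[0,.033,.078],[0,.007,.078]])).round(1))
E
```

```text
shift [-510.5 -137.5 -306.8] turn [   0.  -146.8    0. ] pos [ 0.2427 -0.5759  0.2226] F [ 0.46  0.75 -0.15] t 1.1 q6 -0.18
edge top [[198.8 234.5]
 [231.7 224.7]] seen 200.5,234.5 232.5,225.5
edge side [[260.  302. ]
 [268.7 279.7]] seen 260,300.5 268.2,281
[-0.1015  0.0329  0.0301] [ 0.1  0.  -0.1 -0. ]
tabtop in top view [[201.5 231.2]
 [211.1 228.4]
 [203.5 233.1]
 [212.8 230.3]]
```

Emit:
drive_tool:
  plan:
    - [0,-40,0,0,0,0,40]
    - [-50,-80,-30,0,-8,0,40]
    - [-100,-120,-60,0,-16,0,40]
    - [-150,-137,-90,0,-25,0,40]
    - [-200,-137,-120,0,-33,0,40]
    - [-250,-137,-150,0,-42,0,40]
    - [-290,-137,-175,0,-50,0,40]
    - [-330,-137,-200,0,-58,0,40]
    - [-370,-137,-225,0,-67,0,40]
    - [-400,-137,-240,0,-75,0,40]

```text
time: 2.1
position: [0.495, -0.229, 0.3596]
tool_rot: [-0.534, 0.463, -0.463, 0.534]
ft_force: [0.6, 0.3, -0.8]
grip_width: 0.0401
```

```bash
python3 - <<'E'
from h import *
go([.594,-.095,.36],-.18)
E
```

```text
shift [-118.5   -0.5  117.1] turn [ -0.  -71.5   0. ] pos [ 0.495  -0.229   0.3596] F [ 0.61  0.29 -0.79] t 2.1 q6 -0.78
```

Emit:
drive_tool:
  plan:
    - [-15,0,15,0,-8,0,40]
    - [-30,0,30,0,-16,0,40]
    - [-45,0,45,0,-25,0,40]
    - [-60,0,60,0,-33,0,40]
    - [-75,0,75,0,-42,0,40]
    - [-90,0,90,0,-50,0,40]
    - [-105,0,105,0,-59,0,40]
    - [-118,0,117,0,-67,0,40]
    - [-118.5,0,117,0,-71.5,0,40]
    - [-118.5,0,117,0,-71.5,0,40]

```text
time: 3.1
position: [0.5941, -0.0968, 0.359]
tool_rot: [-0.704, 0.065, -0.065, 0.704]
ft_force: [0.0, 1.5, -0.5]
grip_width: 0.0402
```

```bash
python3 - <<'E'
from h import *
go([.594,-.095,.256],-.18)
A,B=camera("side"),camera("top")
cv2.imwrite("pics/pre.png",np.hstack([crop(A,(293,150),50,75,8),crop(B,(360,175),50,75,8)]))
E
```

```text
shift [ -0.4 103.    1.8] turn [ 0.  -0.3 -0. ] pos [ 0.5941 -0.0968  0.359 ] F [ 0.03  1.54 -0.5 ] t 3.1 q6 -1.73
```

View pics/pre.png

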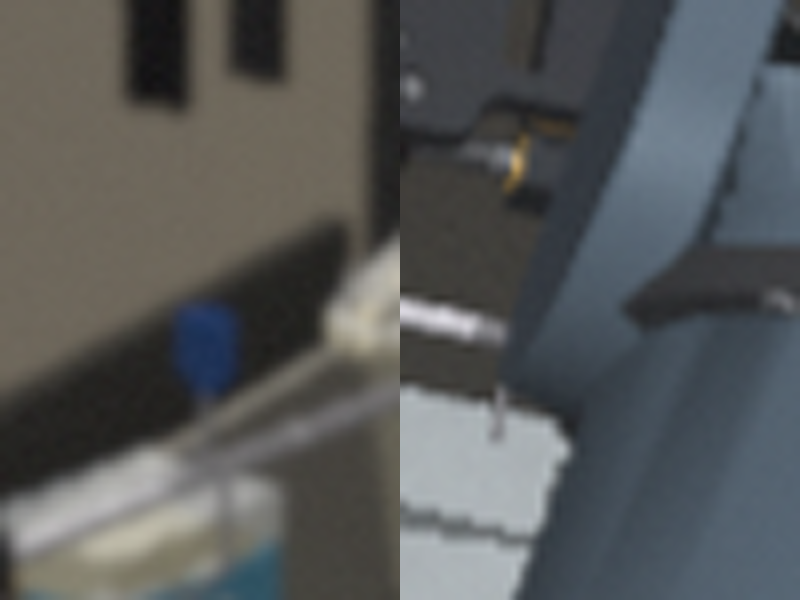

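```bash
python3 - <<'E'
from h import *
print(proj("side",[[.5941,-.0968,.275],[.5941,-.0968,.359],[.6041,-.0968,.275],[.5941,-.0868,.275],[.5941,-.0968,.285]]).round(1),"seen 293.9,156.1; fingertip mid 294,124.5")
E
```

```text
[[293.7 154.8]
 [293.4 123.6]
 [290.3 154.3]
 [291.9 155.8]
 [293.7 151.1]] seen 293.9,156.1; fingertip mid 294,124.5
```

The grip sits within about 2 mm of the spot under the fingers, at side (293.9,156.1) against a predicted (293.7,154.8). So I descend and pinch.

Emit:
drive_tool:
  plan:
    - [0,25,0,0,0,0,40]
    - [0,50,0,0,0,0,40]
    - [0,75,0,0,0,0,40]
    - [0,90,0,0,0,0,40]
    - [0,100,0,0,0,0,40]
    - [0,103,0,0,0,0,40]
    - [0,103,0,0,0,0,40]
    - [0,103,0,0,0,0,9]
    - [0,103,0,0,0,0,5]
    - [0,103,0,0,0,0,5]
  newtons: 25

```text
time: 4.2
position: [0.5943, -0.0976, 0.257]
tool_rot: [0.704, -0.065, 0.066, -0.704]
ft_force: [-0.3, -0.3, 0.9]
grip_width: 0.0234
```

Emit:
drive_tool:
  plan:
    - [0,0,0,0,0,0,5]
    - [0,0,0,0,0,0,5]
    - [0,0,0,0,0,0,5]
    - [0,0,0,0,0,0,5]
  newtons: 40

```text
time: 4.6
position: [0.594, -0.0974, 0.2562]
tool_rot: [-0.704, 0.066, -0.066, 0.704]
ft_force: [0.7, 0.1, 1.1]
grip_width: 0.0094
```

Emit:
drive_tool:
  plan:
    - [0,-5,0,0,0,0,5]
    - [0,-12,0,0,0,0,5]
    - [0,-20,0,0,0,0,5]
    - [0,-20,0,0,0,0,5]
    - [-10,-20,0,0,0,0,5]
    - [-25,-20,0,0,0,0,5]
    - [-45,-20,0,0,0,0,5]
    - [-70,-20,0,0,0,0,5]
    - [-90,-20,0,0,0,0,5]
    - [-90,-20,0,0,0,0,5]

```text
time: 5.6
position: [0.5017, -0.0795, 0.2757]
tool_rot: [-0.704, 0.067, -0.064, 0.704]
ft_force: [0.0, 0.6, -0.4]
grip_width: 0.0099
```

```bash
python3 - <<'E'
from h import *
# prong over hole, above: pre-approach point: hook local x +40 from coupon plane, y .018
p=loc(S,[.045,.018,0])[0];print(p)
go([p[0],p[1],.275],S[2]-.01)
E
```

```text
[0.52458729 0.27933768 0.        ]
shift [-43.9   1.2 356.9] turn [ -0.1 -28.7  -0.2] pos [ 0.5017 -0.0795  0.2757] F [ 0.04  0.61 -0.37] t 5.6 q6 -1.76
```

Emit:
drive_tool:
  plan:
    - [-3,0,20,0,-2,0,5]
    - [-8,0,55,0,-5,0,5]
    - [-13,0,95,0,-9,0,5]
    - [-18,0,135,0,-13,0,5]
    - [-23,0,175,0,-16,0,5]
    - [-28,0,215,0,-19,0,5]
    - [-33,0,255,0,-22,0,5]
    - [-38,0,295,0,-25,0,5]
    - [-42,0,330,0,-28,0,5]
    - [-44,0,357,0,-28.7,0,5]

```text
time: 6.6
position: [0.5284, 0.2807, 0.2759]
tool_rot: [-0.698, -0.112, 0.112, 0.698]
ft_force: [-0.1, -0.7, -1.8]
grip_width: 0.0093
```

```bash
python3 - <<'E'
from h import *
p=loc(S,[.045,.018,0])[0]
go([p[0],p[1],.197],S[2]-.01)
E
```

```text
shift [-4.1 78.9 -0.1] turn [-0.   0.1  0. ] pos [0.5284 0.2807 0.2759] F [-0.11 -0.65 -1.82] t 6.6 q6 -1.59
```

Emit:
drive_tool:
  plan:
    - [-1,15,0,0,0,0,5]
    - [-2,35,0,0,0,0,5]
    - [-3,55,0,0,0,0,5]
    - [-4,70,0,0,0,0,5]
    - [-4,79,0,0,0,0,5]
    - [-4,79,0,0,0,0,5]
    - [-4,79,0,0,0,0,5]

```text
time: 7.3
position: [0.5251, 0.2771, 0.1975]
tool_rot: [-0.698, -0.111, 0.111, 0.698]
ft_force: [-0.2, 0.0, -0.6]
grip_width: 0.0095
```

```bash
python3 - <<'E'
from h import *
o=get_obs();A,B=camera("side"),camera("top");cv2.imwrite("pics/a.png",A);cv2.imwrite("pics/b.png",B)
go([.5246,.2793,.197],S[2]-.01)
Q=R.from_quat(o["tool_rot"])
def hk(x,y,z): return o["position"]+Q.apply([x,-(z+.019),y])  # hook coords
P=[hk(-.014,0,-.1075),hk(0,0,-.1105),hk(.010,0,-.093),hk(-.008,0,-.076)]
print("side",proj("side",P).round(1).tolist(),"top",proj("top",P).round(1).tolist())
cv2.imwrite("pics/near.png",np.hstack([crop(A,(255,285),50,75,8),crop(B,(212,228),50,75,8)]))
E
```

```text
shift [-0.   1.1  2.3] turn [ 0.  -0.   0.1] pos [0.5253 0.2772 0.1981] F [ 0.24 -0.39 -0.53] t 7.4 q6 -1.59
side [[248.4, 280.8], [242.1, 281.5], [237.1, 274.0], [245.0, 267.7]] top [[204.9, 218.5], [203.8, 213.7], [201.8, 208.8], [202.5, 214.1]]
```

View pics/near.png

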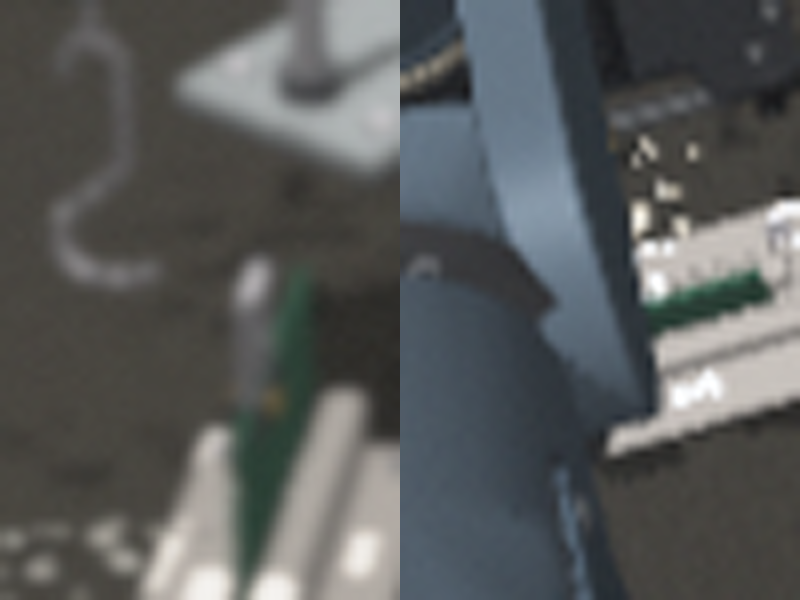

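The side view (249,282) shows the hook tip about where my model puts it (+0.5,+0.7 px). The tab top runs (260.6,285.9) to (262.8,280.8). I'll fit the hanger's y and height by comparing renders with the first pictures.

```bash
python3 - <<'E'
from h import *
b=(.5,.7)
for y in(.010,.014,.018,.022):
    out=[]
    for px,dy in(((260.6,285.9),.013),((262.75,280.75),-.013)):
        out.append(least_squares(lambda z:(proj("side",loc(S,[0,y+dy,z[0]]))[0]-px+b)[1],[.11]).x[0].round(4))
    out.append(least_squares(lambda z:(proj("side",loc(S,[0,.046,z[0]]))[0]-[260,300.5]+b)[1],[.078]).x[0].round(4))
    out.append(least_squares(lambda z:(proj("side",loc(S,[0,-.046,z[0]]))[0]-[268.2,281]+b)[1],[.078]).x[0].round(4))
    print(y,out)
# top view: green-ness profile along rows just above the top edge and at the plate face
im=cv2.imread("pics/top0.png").astype(float)
for z in(.078,.085,.07,.06):
    ys=np.arange(.056,-.06,-.003);p=proj("top",loc(S,np.c_[0*ys-.002,ys,0*ys+z])).astype(np.float32)
    p+=[1.2,.8]
    v=cv2.remap(im.astype(np.float32),p[:,0:1].astype(np.float32),p[:,1:2].astype(np.float32),cv2.INTER_LINEAR)[:,0]
    print(z,"G-R",[int(a) for a in v[:,1]-v[:,2]]);print("   R",[int(a) for a in v[:,2]])
print((ys*1e3).round().astype(int).tolist())
E
```

```text
0.01 [np.float64(0.1052), np.float64(0.1025), np.float64(0.0835), np.float64(0.0765)]
0.014 [np.float64(0.1076), np.float64(0.1048), np.float64(0.0835), np.float64(0.0765)]
0.018 [np.float64(0.11), np.float64(0.1072), np.float64(0.0835), np.float64(0.0765)]
0.022 [np.float64(0.1125), np.float64(0.1096), np.float64(0.0835), np.float64(0.0765)]
0.078 G-R [0, 1, 0, 0, 7, 11, 13, 11, 7, 6, 5, -1, -4, 2, 5, 6, 10, 11, 12, 13, 13, 13, 13, 13, 13, 14, 14, 13, 13, 13, 13, 13, 13, 10, -2, -3, -2, -4, -2]
   R [224, 240, 225, 152, 77, 55, 53, 54, 61, 57, 59, 80, 84, 62, 59, 54, 49, 50, 49, 49, 49, 49, 49, 48, 48, 47, 47, 46, 46, 45, 45, 46, 45, 75, 151, 145, 150, 166, 189]
0.085 G-R [-1, 1, 0, 2, 7, 10, 17, 13, 5, 3, 6, 0, -7, 0, 2, 3, 8, 11, 14, 16, 13, 14, 16, 13, 14, 18, 14, 13, 17, 15, 14, 17, 14, 9, -2, -1, -2, -4, -3]
   R [220, 240, 231, 181, 95, 57, 57, 58, 68, 62, 59, 75, 95, 71, 68, 60, 53, 50, 51, 51, 49, 51, 50, 47, 49, 50, 46, 46, 49, 46, 45, 49, 45, 86, 176, 183, 158, 164, 182]
0.07 G-R [1, 1, 1, 3, 8, 11, 13, 11, 10, 9, 6, -2, 1, 7, 8, 10, 11, 11, 12, 12, 12, 13, 13, 12, 13, 13, 13, 13, 14, 12, 13, 13, 13, 11, 0, -2, -2, -3, -1]
   R [239, 238, 212, 156, 86, 55, 53, 54, 53, 54, 59, 83, 70, 54, 52, 52, 51, 51, 50, 49, 50, 48, 48, 50, 47, 47, 49, 47, 46, 45, 45, 45, 47, 60, 136, 150, 152, 172, 198]
0.06 G-R [1, 1, 1, 3, 5, 9, 12, 10, 9, 10, 8, 3, 5, 9, 9, 9, 10, 10, 9, 11, 10, 9, 11, 9, 9, 11, 10, 10, 11, 10, 8, 10, 12, 7, 1, -1, -1, -3, -1]
   R [241, 225, 212, 192, 102, 72, 57, 59, 64, 61, 61, 82, 68, 59, 65, 63, 57, 60, 66, 49, 61, 69, 51, 61, 63, 53, 57, 63, 55, 53, 69, 58, 55, 81, 160, 176, 191, 179, 206]
[56, 53, 50, 47, 44, 41, 38, 35, 32, 29, 26, 23, 20, 17, 14, 11, 8, 5, 2, -1, -4, -7, -10, -13, -16, -19, -22, -25, -28, -31, -34, -37, -40, -43, -46, -49, -52, -55, -58]
```

Evidence for the hanger: plate ends check within 1 mm, the tab base spans y≈+9 to +34 and the brass screw is at +21, so hole y≈+21 mm. The side row gives a tab top of about 0.110 m, which puts the hole near 0.096 m. I'll feel the tab top with the prong to fix the height.

```bash
cat >> h.py <<'E'
def goc(x,y,z): # hook origin axis at coupon-local x,y ; TCP height z
    p=loc(S,[x,y,0])[0]; go([p[0],p[1],z],S[2]-.01)
def force(n=8):
    F=[]
    for _ in range(n): camera("side"); o=get_obs(); F.append(np.r_[o["ft_force"],o["moment"],o["position"]*1e3])
    F=np.array(F); print("F",F[:,:3].mean(0).round(2),"sd",F[:,:3].std(0).round(2),"M",F[:,3:6].mean(0).round(3),"pos",F[:,6:].mean(0).round(2),"t",o["time"])
E
python3 - <<'E'
from h import *
force(); goc(0,.021,.212)
E
```

```text
F [ 0.24  0.07 -0.58] sd [0.25 0.57 0.44] M [ 0.128 -0.121 -0.001] pos [524.79 277.01 197.76] t 7.8
shift [-44.2 -14.6   4.8] turn [-0. -0.  0.] pos [0.5245 0.2769 0.1974] F [ 0.2  -0.05 -0.69] t 7.8 q6 -1.59
```

Emit:
drive_tool:
  plan:
    - [0,-8,1,0,0,0,5]
    - [0,-15,3,0,0,0,5]
    - [-10,-15,5,0,0,0,5]
    - [-22,-15,5,0,0,0,5]
    - [-34,-15,5,0,0,0,5]
    - [-41,-15,5,0,0,0,5]
    - [-44,-15,5,0,0,0,5]
    - [-44,-13,5,0,0,0,5]
    - [-44,-11,5,0,0,0,5]
    - [-44,-10,5,0,0,0,5]

```text
time: 8.8
position: [0.4814, 0.2681, 0.2068]
tool_rot: [0.698, 0.111, -0.111, -0.698]
ft_force: [-0.0, 0.9, -0.2]
grip_width: 0.0094
```

Emit:
drive_tool:
  plan:
    - [0,0.5,0,0,0,0,5]
    - [0,1,0,0,0,0,5]
    - [0,1,0,0,0,0,5]

```text
time: 9.1
position: [0.4811, 0.268, 0.206]
tool_rot: [0.698, 0.111, -0.111, -0.698]
ft_force: [-0.7, 0.4, -1.7]
grip_width: 0.0095
```

```bash
python3 - <<'E'
from h import *
force(6); goc(0,.021,.2035)
E
```

```text
F [-0.45 -0.23 -0.54] sd [0.5  0.41 0.47] M [ 0.137 -0.114 -0.014] pos [481.1  268.05 206.13] t 9.4
shift [-0.2  2.7 -0.2] turn [-0. -0.  0.] pos [0.4811 0.2681 0.2062] F [-1.02  0.26 -0.3 ] t 9.4 q6 -1.58
```

Emit:
drive_tool:
  plan:
    - [0,0.5,0,0,0,0,5]
    - [0,1,0,0,0,0,5]
    - [0,1.5,0,0,0,0,5]
    - [0,1.5,0,0,0,0,5]

```text
time: 9.8
position: [0.481, 0.268, 0.2045]
tool_rot: [-0.698, -0.111, 0.111, 0.698]
ft_force: [-0.6, -0.7, 0.1]
grip_width: 0.0093
```

```bash
python3 - <<'E'
from h import *
force(5)
E
```

```text
F [-0.1  -0.39 -0.51] sd [0.17 0.62 0.32] M [ 0.127 -0.125  0.002] pos [481.02 268.03 204.61] t 10.05
```

Emit:
drive_tool:
  plan:
    - [0,0.5,0,0,0,0,5]
    - [0,1,0,0,0,0,5]
    - [0,1,0,0,0,0,5]

```text
time: 10.35
position: [0.4811, 0.2681, 0.2037]
tool_rot: [-0.698, -0.111, 0.111, 0.698]
ft_force: [0.1, -1.4, -0.0]
grip_width: 0.0096
```

```bash
python3 - <<'E'
from h import *
force(5)
E
```

```text
F [-0.14 -0.32  0.37] sd [0.45 0.52 0.93] M [ 0.111 -0.107 -0.002] pos [481.12 268.06 203.72] t 10.6
```

Emit:
drive_tool:
  plan:
    - [0,0.5,0,0,0,0,5]
    - [0,0.5,0,0,0,0,5]

```text
time: 10.8
position: [0.4814, 0.2681, 0.2035]
tool_rot: [-0.698, -0.111, 0.111, 0.698]
ft_force: [-0.4, -0.0, 2.1]
grip_width: 0.0097
```

```bash
python3 - <<'E'
from h import *
force(6)
E
```

```text
F [-0.02  0.31  2.77] sd [0.51 0.77 0.38] M [ 0.102 -0.112  0.01 ] pos [481.28 268.11 203.42] t 11.1
```

Contact is at TCP z≈0.2038, so the tab top is ≈0.1103 and the hole ≈0.0963, agreeing with the image. The same-height contact now lets me check y in the side view.

```bash
python3 - <<'E'
from h import *
A=camera("side");o=get_obs();Q=R.from_quat(o["tool_rot"])
c=o["position"]+Q.apply([0,.0935,0]);print("contact",proj("side",c), "local",R.from_euler("z",-S[2]).apply(c-[S[0],S[1],0]))
for y in(.015,.018,.021,.024): print(y,proj("side",loc(S,[[0,y+.013,.1103],[0,y-.013,.1103]])).round(1).tolist())
cv2.imwrite("pics/touch.png",crop(A,(260,284),40,40,15))
E
```

```text
contact [[261.79665979 282.86549158]] local [0.00035437 0.0212146  0.10985156]
0.015 [[261.3, 284.4], [263.8, 278.1]]
0.018 [[261.0, 285.1], [263.5, 278.8]]
0.021 [[260.7, 285.8], [263.2, 279.5]]
0.024 [[260.4, 286.6], [263.0, 280.2]]
```

View pics/touch.png

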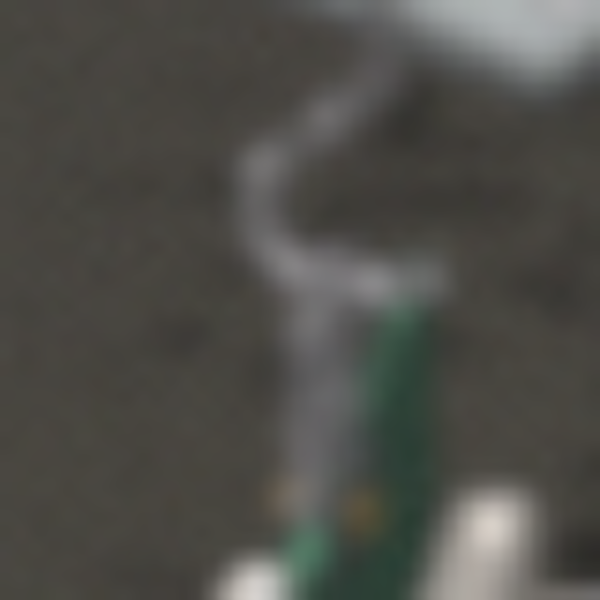

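Tab mid-row is 282.6, predicted 282.65 for y=+21 mm, so y is confirmed. Next: back off, lower to insertion height (TCP 0.1863), then feed in slowly.

Emit:
drive_tool:
  plan:
    - [0,-4,0,0,0,0,5]
    - [0,-8,0,0,0,0,5]
    - [8,-8,0,0,0,0,5]
    - [20,-8,0,0,0,0,5]
    - [30,-8,0,0,0,0,5]
    - [32,0,0,0,0,0,5]
    - [32,10,0,0,0,0,5]
    - [32,16,0,0,0,0,5]
    - [32,16.8,0,0,0,0,5]
    - [32,16.8,0,0,0,0,5]

```text
time: 12.15
position: [0.5108, 0.2778, 0.1857]
tool_rot: [0.698, 0.11, -0.111, -0.698]
ft_force: [-0.6, 0.4, -1.6]
grip_width: 0.0096
```

Emit:
drive_tool:
  plan:
    - [-4,0,0,0,0,0,5]
    - [-8,0,0,0,0,0,5]
    - [-11,0,0,0,0,0,5]
    - [-11,0,0,0,0,0,5]
    - [-11,0,0,0,0,0,5]

```text
time: 12.65
position: [0.501, 0.2746, 0.1866]
tool_rot: [-0.698, -0.111, 0.111, 0.698]
ft_force: [-1.2, -0.2, -0.2]
grip_width: 0.0094
```

```bash
python3 - <<'E'
from h import *
force(6);goc(0,.021,.1863)
E
```

```text
F [ 0.24 -0.07 -0.51] sd [0.72 0.09 0.51] M [ 0.114 -0.107 -0.001] pos [501.17 274.57 186.42] t 12.95
shift [-21.2  -0.   -0.2] turn [-0. -0.  0.] pos [0.5011 0.2746 0.1863] F [ 1.02 -0.01 -0.72] t 12.95 q6 -1.58
```

Exactly on height and y. Now feeding in a few mm at a time, checking force.

Emit:
drive_tool:
  plan:
    - [-1,0,0,0,0,0,5]
    - [-2,0,0,0,0,0,5]
    - [-3,0,0,0,0,0,5]
    - [-4,0,0,0,0,0,5]
    - [-5,0,0,0,0,0,5]
    - [-5.5,0,0,0,0,0,5]

```text
time: 13.55
position: [0.4956, 0.2728, 0.1863]
tool_rot: [0.698, 0.111, -0.111, -0.698]
ft_force: [-0.3, -0.2, -0.0]
grip_width: 0.0096
```

```bash
python3 - <<'E'
from h import *
force(5)
E
```

```text
F [ 0.35 -0.2  -0.55] sd [0.35 0.28 0.63] M [ 0.145 -0.126  0.008] pos [495.73 272.82 186.35] t 13.8
```

Emit:
drive_tool:
  plan:
    - [-0.7,0,0,0,0,0,5]
    - [-1.4,0,0,0,0,0,5]
    - [-2,0,0,0,0,0,5]
    - [-2,0,0,0,0,0,5]

```text
time: 14.2
position: [0.4937, 0.2722, 0.1863]
tool_rot: [0.698, 0.111, -0.111, -0.698]
ft_force: [0.6, -0.1, -0.0]
grip_width: 0.0095
```

```bash
python3 - <<'E'
from h import *
force(5)
E
```

```text
F [ 0.23 -0.01 -0.62] sd [0.67 0.59 0.68] M [ 0.142 -0.103 -0.007] pos [493.87 272.2  186.33] t 14.45
```

Emit:
drive_tool:
  plan:
    - [-0.7,0,0,0,0,0,5]
    - [-1.4,0,0,0,0,0,5]
    - [-2.1,0,0,0,0,0,5]
    - [-2.5,0,0,0,0,0,5]
    - [-2.5,0,0,0,0,0,5]

```text
time: 14.95
position: [0.4914, 0.2714, 0.1863]
tool_rot: [0.698, 0.111, -0.111, -0.698]
ft_force: [-0.2, -0.4, -0.7]
grip_width: 0.0096
```

```bash
python3 - <<'E'
from h import *
force(5)
E
```

```text
F [-0.22 -0.16 -0.84] sd [0.44 0.45 0.35] M [ 0.147 -0.118 -0.009] pos [491.52 271.44 186.34] t 15.2
```

Emit:
drive_tool:
  plan:
    - [-1,0,0,0,0,0,5]
    - [-2,0,0,0,0,0,5]
    - [-3,0,0,0,0,0,5]
    - [-3,0,0,0,0,0,5]

```text
time: 15.6
position: [0.4884, 0.2704, 0.1863]
tool_rot: [0.698, 0.111, -0.111, -0.698]
ft_force: [0.3, 0.3, 0.3]
grip_width: 0.0095
```

```bash
python3 - <<'E'
from h import *
force(5)
cv2.imwrite("pics/ins.png",crop(camera("side"),(260,284),40,40,15))
E
```

```text
F [ 0.18 -0.06 -0.69] sd [0.29 0.57 0.58] M [ 0.116 -0.124  0.001] pos [488.64 270.5  186.36] t 15.85
```

View pics/ins.png

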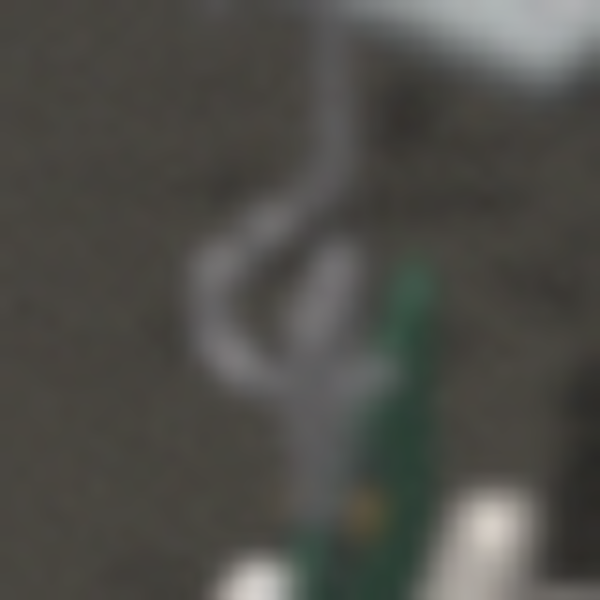

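The tip shows past the tab at crop (390,370), on the robot side, with the tab occluding the middle and no force: it's through. Finish feeding, then raise to contact.

Emit:
drive_tool:
  plan:
    - [-1.5,0,0,0,0,0,5]
    - [-3,0,0,0,0,0,5]
    - [-4.5,0,0,0,0,0,5]
    - [-6,0,0,0,0,0,5]
    - [-7.5,0,0,0,0,0,5]
    - [-8,0,0,0,0,0,5]
    - [-8,-1,0,0,0,0,5]
    - [-8,-2,0,0,0,0,5]
    - [-8,-2,0,0,0,0,5]

```text
time: 16.8
position: [0.4813, 0.2681, 0.1885]
tool_rot: [-0.698, -0.111, 0.111, 0.698]
ft_force: [0.4, 0.7, -1.9]
grip_width: 0.0095
```

```bash
python3 - <<'E'
from h import *
force(6)
y,h=21,88.3+0  # hole rel. coupon origin: y 21, contact point top of hole = .0963-.008+.005
py,pz=y+46,93.3
import numpy as np
for th in range(0,25,3):
    t=np.radians(th);print(th,"dy",round(py*np.cos(t)-pz*np.sin(t)-py,1),"dz",round(py*np.sin(t)+pz*np.cos(t)-pz,1))
E
```

```text
F [-0.35 -0.16 -1.11] sd [0.43 0.43 0.46] M [ 0.117 -0.11  -0.006] pos [481.11 268.05 188.37] t 17.1
0 dy 0.0 dz 0.0
3 dy -5.0 dz 3.4
6 dy -10.1 dz 6.5
9 dy -15.4 dz 9.3
12 dy -20.9 dz 11.9
15 dy -26.4 dz 14.2
18 dy -32.1 dz 16.1
21 dy -37.9 dz 17.8
24 dy -43.7 dz 19.2
```

Emit:
drive_tool:
  plan:
    - [0,-1,0,0,0,0,5]
    - [0,-2,0,0,0,0,5]
    - [0,-2.7,0,0,0,0,5]
    - [0,-3.9,-1.5,0,0,0,5]
    - [0,-5,-3.3,0,0,0,5]
    - [0,-6.2,-5,0,0,0,5]
    - [0,-7.3,-6.7,0,0,0,5]
    - [0,-8.4,-8.5,0,0,0,5]
    - [0,-9.4,-10.1,0,0,0,5]
    - [0,-9.4,-10.1,0,0,0,5]
  newtons: 50

```text
time: 18.1
position: [0.4844, 0.2582, 0.1979]
tool_rot: [-0.698, -0.111, 0.111, 0.698]
ft_force: [-0.0, -0.1, -3.1]
grip_width: 0.0097
```

```bash
python3 - <<'E'
from h import *
force(5)
cv2.imwrite("pics/lift.png",crop(camera("side"),(265,295),56,56,10))
E
```

```text
F [ 0.07 -0.32 -3.04] sd [0.23 0.73 0.44] M [ 0.072 -0.136  0.   ] pos [484.16 258.44 197.76] t 18.35
```

View pics/lift.png

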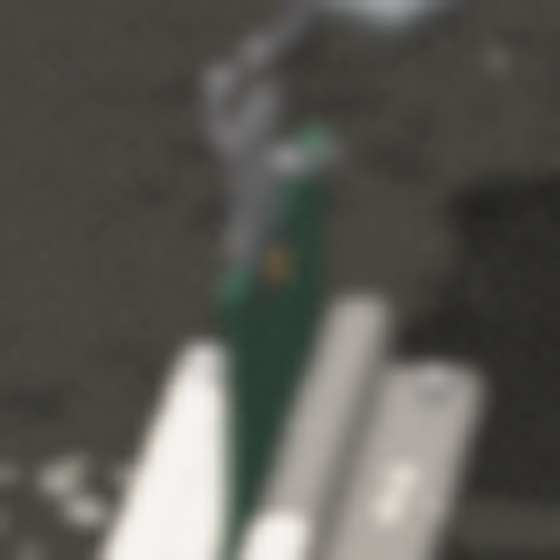

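Load 2.5 N, as predicted for the tilting lift (2.3 N), with no side force. Continue the arc, then straight up.

Emit:
drive_tool:
  plan:
    - [0,-1.9,-3.5,0,0,0,5]
    - [0,-3.7,-7.1,0,0,0,5]
    - [0,-5.4,-10.8,0,0,0,5]
    - [0,-7,-14.5,0,0,0,5]
    - [0,-8.5,-18,0,0,0,5]
    - [0,-9.8,-22,0,0,0,5]
    - [0,-11,-26,0,0,0,5]
    - [0,-14,-27,0,0,0,5]
    - [0,-17,-27,0,0,0,5]
    - [0,-20,-27,0,0,0,5]

```text
time: 19.4
position: [0.4925, 0.2328, 0.218]
tool_rot: [-0.698, -0.111, 0.111, 0.698]
ft_force: [-0.3, 0.3, -3.2]
grip_width: 0.0098
```

```bash
python3 - <<'E'
from h import *
force(5)
E
```

```text
F [-0.22  0.24 -3.11] sd [0.83 0.45 0.66] M [ 0.109 -0.125 -0.011] pos [492.66 232.92 218.1 ] t 19.65
```

Emit:
drive_tool:
  plan:
    - [0,-4,0,0,0,0,5]
    - [0,-9,0,0,0,0,5]
    - [0,-15,0,0,0,0,5]
    - [0,-22,0,0,0,0,5]
    - [0,-30,0,0,0,0,5]
    - [0,-40,0,0,0,0,5]
    - [0,-50,0,0,0,0,5]
    - [0,-58,0,0,0,0,5]
    - [0,-63,0,0,0,0,5]
    - [0,-65,0,0,0,0,5]

```text
time: 20.65
position: [0.4928, 0.2328, 0.2835]
tool_rot: [-0.698, -0.111, 0.11, 0.698]
ft_force: [0.3, -0.7, -3.7]
grip_width: 0.0094
```

```bash
python3 - <<'E'
from h import *
force(5)
cv2.imwrite("pics/up.png",crop(camera("side"),(265,280),100,80,6))
# hang approach: rail local x -.045, y +.015
p=loc(T,[-.075,.015,0])[0];go([p[0],p[1],.290],T[2])
E
```

```text
F [-0.22 -0.81 -3.95] sd [0.62 0.25 0.25] M [ 0.11  -0.092  0.014] pos [492.41 232.72 282.69] t 20.9
shift [ -72.8   -7.7 -309.6] turn [ 0.  28.4 -0.1] pos [0.4922 0.2326 0.2822] F [ 0.11  0.09 -2.28] t 20.95 q6 -1.65
```

View pics/up.png

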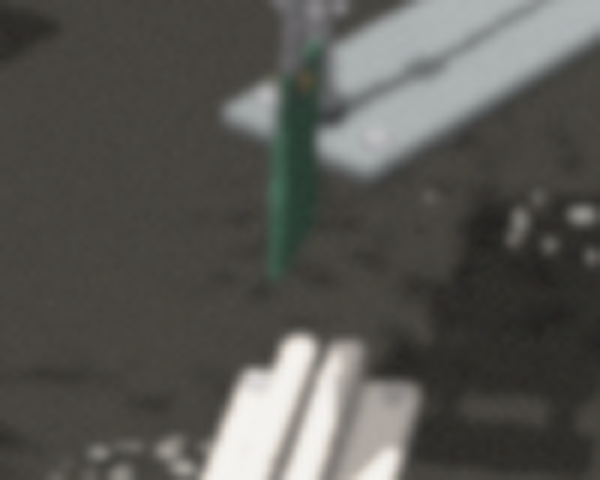

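The coupon hangs clear of the stand at crop (290,170), with a 3.4 N load as expected. I'm returning to the recorded retract pose (0.5017,−0.0795), moving smoothly.

```bash
python3 - <<'E'
from h import *
go([.5017,-.0795,.2825],-.183)
E
```

```text
shift [-8.770e+01 -2.000e-01 -2.997e+02] turn [ 0.  28.5 -0.1] pos [0.4922 0.2326 0.2822] F [ 0.11  0.09 -2.28] t 20.95 q6 -1.65
```

Emit:
drive_tool:
  plan:
    - [-1,0,-3,0,0.2,0,5]
    - [-3,0,-9,0,0.8,0,5]
    - [-5,0,-18,0,1.6,0,5]
    - [-9,0,-30,0,2.8,0,5]
    - [-13,0,-45,0,4.2,0,5]
    - [-18,0,-61,0,5.8,0,5]
    - [-23,0,-78,0,7.4,0,5]
    - [-28,0,-96,0,9.1,0,5]
    - [-33,0,-114,0,10.8,0,5]
    - [-38,0,-132,0,12.5,0,5]

```text
time: 21.95
position: [0.4971, 0.0934, 0.2828]
tool_rot: [0.706, 0.033, -0.033, -0.706]
ft_force: [0.8, -0.3, -3.6]
grip_width: 0.0094
```

```bash
python3 - <<'E'
from h import *
go([.5017,-.0795,.2825],-.183)
E
```

```text
shift [ -11.6    0.4 -172.6] turn [ 0.  15.9  0. ] pos [0.4971 0.0934 0.2828] F [ 0.8  -0.3  -3.57] t 21.95 q6 -1.7
```

Emit:
drive_tool:
  plan:
    - [-1,0,-18,0,1.7,0,5]
    - [-2,0,-36,0,3.4,0,5]
    - [-4,0,-54,0,5,0,5]
    - [-5,0,-72,0,6.6,0,5]
    - [-6,0,-90,0,8.3,0,5]
    - [-7.5,0,-108,0,10,0,5]
    - [-8.5,0,-125,0,11.5,0,5]
    - [-9.5,0,-140,0,13,0,5]
    - [-10.5,0,-153,0,14.2,0,5]
    - [-11,0,-162,0,15,0,5]

```text
time: 22.95
position: [0.5019, -0.0683, 0.2828]
tool_rot: [0.705, -0.059, 0.059, -0.705]
ft_force: [0.4, -0.5, -3.1]
grip_width: 0.0097
```

Emit:
drive_tool:
  plan:
    - [0,0,-5,0,0.5,0,5]
    - [0,0,-8,0,0.9,0,5]
    - [0,0,-9,0,0.9,0,5]
    - [0,0,-9,0,0.9,0,5]
    - [0,0,-9,0,0.9,0,5]
    - [0,0,-9,0,0.9,0,5]
    - [0,0,-9,0,0.9,0,5]
    - [0,0,-9,0,0.9,0,5]

```text
time: 23.75
position: [0.5006, -0.0755, 0.2827]
tool_rot: [-0.704, 0.064, -0.064, 0.704]
ft_force: [0.3, 0.4, -3.6]
grip_width: 0.0093
```

```bash
python3 - <<'E'
from h import *
force(4)
go([.594,-.0975,.2755],-.183)
A=camera("side");cv2.imwrite("pics/rail1.png",crop(A,(315,200),120,110,5))
E
```

```text
F [-0.34  0.14 -3.34] sd [0.31 0.17 0.12] M [ 0.1   -0.117  0.017] pos [500.55 -75.64 282.73] t 23.95
shift [95.9  7.2 -4.7] turn [0.  0.1 0. ] pos [ 0.5005 -0.0757  0.2827] F [-0.67  0.38 -3.19] t 23.95 q6 -1.76
```

View pics/rail1.png

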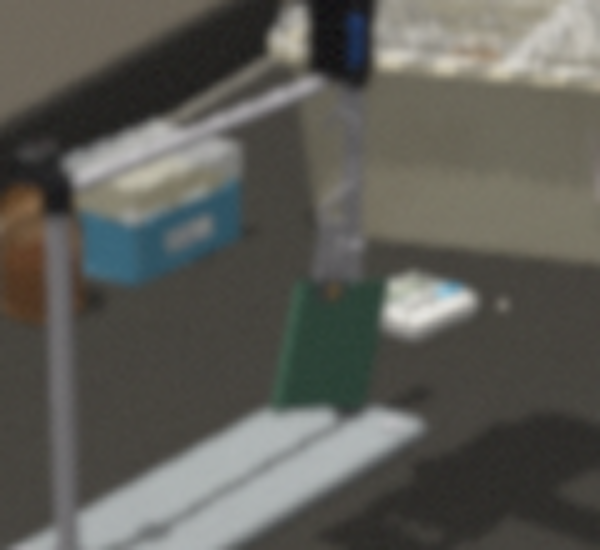

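The coupon hangs settled from the prong, at crop (330,340), in front of the bar. I've used my 12 pictures, so from here I go by force and network marks. Lower to lift height and go over the bar.

Emit:
drive_tool:
  plan:
    - [3,3,-2,0,0,0,5]
    - [10,7,-4.7,0,0,0,5]
    - [20,7,-4.7,0,0,0,5]
    - [32,7,-4.7,0,0,0,5]
    - [45,7,-4.7,0,0,0,5]
    - [57,7,-4.7,0,0,0,5]
    - [67,7,-4.7,0,0,0,5]
    - [72,7,-4.7,0,0,0,5]
    - [75,7,-4.7,0,0,0,5]
    - [75,7,-4.7,0,0,0,5]

```text
time: 25.0
position: [0.5736, -0.0938, 0.2756]
tool_rot: [0.704, -0.064, 0.064, -0.704]
ft_force: [-0.0, 0.1, -3.6]
grip_width: 0.0095
```

```bash
python3 - <<'E'
from h import *
force(4)
go([.594,-.0975,.2755],-.183)
E
```

```text
F [-0.11 -0.18 -3.13] sd [0.15 0.55 0.45] M [ 0.088 -0.141  0.011] pos [573.   -93.64 275.68] t 25.2
shift [21.4  0.3 -0. ] turn [-0.   0.1 -0. ] pos [ 0.5729 -0.0936  0.2758] F [-0.15  0.59 -2.5 ] t 25.2 q6 -1.74
```

Emit:
drive_tool:
  plan:
    - [3,0,0,0,0,0,5]
    - [7,0,0,0,0,0,5]
    - [12,0,0,0,0,0,5]
    - [16,0,0,0,0,0,5]
    - [19,0,0,0,0,0,5]
    - [21,0,0,0,0,0,5]
    - [21.4,0,0,0,0,0,5]
    - [21.4,0,0,0,0,0,5]
    - [21.4,0,0,0,0,0,5]

```text
time: 26.1
position: [0.5943, -0.0976, 0.2757]
tool_rot: [-0.704, 0.064, -0.064, 0.704]
ft_force: [0.9, 0.1, -3.1]
grip_width: 0.0095
```

```bash
python3 - <<'E'
from h import *
force(4)
go([.594,-.0975,.256],-.183)
E
```

```text
F [ 0.2  -0.11 -3.14] sd [0.41 0.41 0.32] M [ 0.065 -0.154  0.006] pos [594.38 -97.6  275.75] t 26.3
shift [-0.5 19.8  0.1] turn [0.  0.1 0. ] pos [ 0.5944 -0.0976  0.2758] F [ 0.5  -0.72 -3.36] t 26.3 q6 -1.74
```

Emit:
drive_tool:
  plan:
    - [0,3,0,0,0,0,5]
    - [0,7,0,0,0,0,5]
    - [0,11,0,0,0,0,5]
    - [0,15,0,0,0,0,5]
    - [0,17.5,0,0,0,0,5]
    - [0,18.5,0,0,0,0,5]
    - [0,19.5,0,0,0,0,5]
    - [0,20,0,0,0,0,5]
    - [0,20,0,0,0,0,5]

```text
time: 27.2
position: [0.5945, -0.0977, 0.2562]
tool_rot: [0.704, -0.064, 0.064, -0.704]
ft_force: [-1.6, 0.8, -0.9]
grip_width: 0.0094
```

```bash
python3 - <<'E'
from h import *
force(5)
E
```

```text
F [-0.84  0.12 -0.77] sd [0.39 0.64 0.87] M [ 0.13   0.082 -0.011] pos [594.57 -97.66 256.14] t 27.45
```

The bar is taking the load (Fz −3.1 → −0.8). A touch lower, then let go.

Emit:
drive_tool:
  plan:
    - [0,0.5,0,0,0,0,5]
    - [0,0.5,0,0,0,0,5]
    - [0,0.5,0,0,0,0,5]

```text
time: 27.75
position: [0.5947, -0.0977, 0.2559]
tool_rot: [0.704, -0.063, 0.064, -0.704]
ft_force: [-1.7, 0.7, 5.1]
grip_width: 0.0097
```

```bash
python3 - <<'E'
from h import *
force(5)
E
```

```text
F [-2.17  0.56  5.35] sd [0.41 0.37 0.33] M [0.224 0.336 0.029] pos [594.69 -97.71 255.91] t 28.0
```

Fz is +5.4 N: seated on the bar. I'll relieve the push and open.

Emit:
drive_tool:
  plan:
    - [0,-0.6,0,0,0,0,5]
    - [0,-0.6,0,0,0,0,5]
    - [0,-0.6,0,0,0,0,12]
    - [0,-0.6,0,0,0,0,16]
    - [0,-0.6,0,0,0,0,25]
    - [0,-0.6,0,0,0,0,36]
    - [0,-0.6,0,0,0,0,40]
    - [0,-0.6,0,0,0,0,40]
    - [0,-0.6,0,0,0,0,40]

```text
time: 28.9
position: [0.5945, -0.0977, 0.2558]
tool_rot: [-0.704, 0.064, -0.064, 0.704]
ft_force: [-0.3, -1.4, -0.2]
grip_width: 0.0394
```

Emit:
drive_tool:
  plan:
    - [0,-5,0,0,0,0,40]
    - [0,-12,0,0,0,0,40]
    - [0,-22,0,0,0,0,40]
    - [0,-35,0,0,0,0,40]
    - [0,-50,0,0,0,0,40]
    - [0,-70,0,0,0,0,40]
    - [0,-90,0,0,0,0,40]
    - [0,-110,0,0,0,0,40]
    - [0,-120,0,0,0,0,40]
    - [0,-120,0,0,0,0,40]

```text
time: 29.9
position: [0.5954, -0.0979, 0.3784]
tool_rot: [0.705, -0.062, 0.065, -0.704]
ft_force: [-0.2, -0.1, -0.7]
grip_width: 0.04
```

```bash
python3 - <<'E'
from h import *
force(10)
A=camera("side")
for t in("s_hook","hook_bend","hook_prong","coupon_top","coupon","beaker","petri"):
    print(t,[(round(d["conf"],2),[round(v) for v in d["location"]]) for d in mark_of("side",t)][:3])
H=loc([.594,-.0975,-.183],[[0,0,.275],[0,0,.230],[0,0,.1645]]);print("expect grip/bend/prong",proj("side",H).round(0).tolist())
# green blob over time
def blob(im):
    i=im.astype(int);m=((i[...,1]-i[...,2]>12)&(i[...,1]-i[...,0]>5)).astype(np.uint8)
    n,l,s,c=cv2.connectedComponentsWithStats(m);k=1+np.argmax(s[1:,4]);return s[k].tolist(),c[k].round(1).tolist()
def blue(im):
    i=im[130:175,270:315].astype(int);ys,xs=np.where((i[...,0]-i[...,2]>50));return len(xs),(xs.mean()+270).round(1),(ys.mean()+130).round(1)
for _ in range(6):
    I=camera("side");print(blob(I),blue(I))
    for _ in range(3): camera("side")
print(get_obs()["time"])
E
```

```text
F [-0.11 -0.01 -0.09] sd [0.36 0.39 0.65] M [ 0.104 -0.13   0.01 ] pos [594.17 -97.54 375.11] t 30.4
s_hook [(0.6, [297, 170]), (0.5, [292, 155])]
hook_bend [(0.49, [290, 171]), (0.39, [294, 157]), (0.17, [299, 199])]
hook_prong [(0.61, [296, 197]), (0.55, [330, 275])]
coupon_top [(0.66, [337, 302]), (0.56, [183, 304]), (0.44, [329, 276])]
coupon [(0.91, [334, 330]), (0.8, [182, 331]), (0.76, [289, 229])]
beaker [(0.87, [189, 300])]
petri [(0.81, [330, 276])]
expect grip/bend/prong [[294.0, 155.0], [294.0, 171.0], [294.0, 194.0]]
([284, 202, 22, 25, 395], [294.2, 214.5]) (37, np.float64(293.8), np.float64(155.2))
([284, 202, 21, 25, 389], [294.2, 214.4]) (39, np.float64(293.6), np.float64(155.2))
([284, 202, 22, 25, 393], [294.2, 214.5]) (37, np.float64(293.5), np.float64(155.2))
([284, 202, 22, 25, 392], [294.2, 214.4]) (40, np.float64(293.6), np.float64(155.2))
([284, 202, 22, 25, 392], [294.2, 214.4]) (36, np.float64(293.4), np.float64(155.1))
([284, 202, 22, 25, 394], [294.2, 214.5]) (37, np.float64(293.6), np.float64(155.2))
32.0
```

The grip, bend and prong are where a hung hook must be, and the coupon below is still for 1.5 s. Beaker and petri are unmoved, and the gripper is clear and unloaded. Handing in.

```bash
python3 -c "
from rig import *
print(hand_in())"
```

```text
the job is handed in; nothing more can be done
None
```

The coupon is hanging on the S-hook from the drying rail, and I handed the job in at 32 s of the 72 s allowed.

**What I did:** I pinched the hook off the rail and felt the top of the hanger tab with its lower end, pressing with about 3 N. I then fed the prong through the hole with no force I could measure. The coupon tilts because the hole is about 21 mm off-centre, so I lifted it along an arc until it was clear of the stand. Finally I hung the hook back where it had been.

**Last checks:**
- **Hook:** the grip shows at side pixel (293.6, 155), where (294, 155) is expected for a hung hook. The bend and prong marks are within about 4 px of their expected places.
- **Coupon:** it stayed still to 0.1 px over about 1.5 s.
- **Load:** the wrist force went from about −3.1 N while carrying to about 0 after release. The gripper is 120 mm above the hook.
- **Bystanders:** the beaker and petri dish are within about 2 px of their first marks.

**What was weak or disagreed:**
- The networks' coupon-top mark did not find the hung coupon; it reported only look-alikes.
- I had used all 12 picture views before the hook went onto the bar. The final state is therefore checked by numbers and marks only, not by eye.
- Pressing the hook down onto the bar before release reached about 5 N.

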